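# Hold a slide mailer flush on the sloped glass of the code reader

### The arm

A 6-joint arm with a two-finger parallel gripper is mounted at the origin on the work surface. World frame = base frame: x ahead of the robot, y to its left, z up, the work surface at z = 0. Lengths are in m, angles in rad, forces in N, time in s.
With the tool pointing down it reaches from about 0.3 to 1 m from the base axis. Payload 5.1 kg.
Tool frame: the origin (TCP) lies at the very end of the fingers, on their centre line; the grasp point (between the pads) lies 19 mm behind it; z points along the fingers, y is the line along which they close (so a half turn about z gives the same grasp; the last joint's range is limited). The gripper opens to 95 mm and grips with 3 to 60 N. Pads are 20 mm wide; open, the fingers measure 119 mm over their backs; the gripper's body (75 mm by 180 mm) begins 59 mm behind the grasp point.
Start: joints at [1.188, 0.124, 1.65, -0, 1.367, -0.083], TCP at [0.192, 0.621, 0.215] pointing down, gripper open.
Joint ranges: [-2.61, 2.61], [-1.02, 2.33], [0.03, 2.71], [-1.35, 4.49], [0.32, 2.68], [-2.91, 2.91]. Speed limits (rad/s): [2.57, 2.57, 3.14, 3.14, 3.14, 3.14].

### API

Orientations are given as a unit quaternion [x, y, z, w].
In Python, from cell import sensors, viewer, env gives the robot as it stands.
- The arm moves only by the tool drive_tool, never from a script. Its argument "motion" is text: rows parted by semicolons, each of 4 numbers parted by spaces: the shift along the tool's x, y, z in m, then the turn about the tool's z in degrees. In form: x y z turn; .... A call has 1 to 5 rows; each row shifts and turns the commanded pose from where the row before left it, along the tool's axes as they then stand; what a row does not reach is not made up. A row lasts 1/12 s, in which the tool goes at most 41.7 mm and 7.16 degrees, less where a joint would pass 70% of its speed; a pose out of reach is approached as far as the arm can. A call is refused whole if a number of a shift passes 0.0417 or a number of a turn 7.16, either way. A call with a gripper value outside its range is refused whole. "claw" is the opening, from 0 (shut) to 1 (fully open), set as the call begins (left out, the last holds). The fingers move at their own pace and stop on an object; "squeeze" is the grip in N (left out, the last holds). Time passes only in rows, so rows that do not move let the fingers close. It gives the time, the measured TCP pose, the force, the opening and the grip force at its end, in the units of the state.
- sensors.state(): the state, without advancing time (a new reading comes with each control period).
- viewer.grab_frame(name): name is "scene" or "top" or "wrist"; returns a dict with "image" (420x560x3 uint8, red, green, blue), "camera_matrix" (3x3 intrinsics, pixels), "R" (3x3) and "t" (3): a world point X has camera coordinates R X + t. Camera axes: x right, y down, z forward; pixel columns grow to the right and rows downward; lengths in m; the calibration is good to about 2 mm. The wrist camera is an equidistant fisheye: a pixel r from the principal point sees the ray r / f radians off the axis. A picture is of the moment at which its call begins. There is no depth.
- env.close_job(): hands the job in; it is judged then, once.
The state is a dict: "t": time; "joint_pos": joint angles; "joint_velocities": joint speeds; "joint_torque": joint torques, N m; "ee_pos": TCP position; "orientation": TCP orientation; "ft_force": force on the tool from outside, world axes, zero at the start; "ft_torque": the same for the moment, N m; "gripper_width": finger opening in m; "grasp_force": force on a finger pad.
Only numpy, scipy, OpenCV 4.12 (cv2) and the standard library are available. Lean on these libraries where they do the work, as an engineer would, in place of code of your own. Each camera call takes 0.05 s, during which the arm holds its last target. There are 200 camera calls.

### The job

Take the blue-capped slide mailer out of the white tray and present it to the code reader: lay its underside flush on the sloped glass, centred in the printed outline, lengthwise up the slope with the cap end uppermost, and press it on lightly. The code is read only while the case is held so: finish still gripping the mailer and pressing it flush on the glass. Do not bang or lean on the glass, and leave the other mailers and everything else on the bench where they are.

Things in the scene. Friction and masses are not known exactly. Their poses are not given: they have to be found in the camera images.
- blue_center (a point): 5-place slide mailer: a rigid flat case 88 mm long (its x), 34 mm wide (its y), 22 mm thick (its z), about 45 g, white body with a blue snap cap forming its last 22 mm at +x. Point at its centre, 11 mm above its underside; z is up as it lies in the tray. This is the one to present; it lies flat, code side down, on the floor of the tray with two others of the same size.
- blue_under (a point): Centre of the blue-capped mailer's flat underside (the 88 x 34 mm code side); axes as the mailer's: x towards the cap, z from the underside into the case.
- blue_cap (a point): Middle of the blue cap, 33 mm from the mailer's centre along its +x.
- tray: White open sample tray, fixed, 140 mm (x) by 250 mm (y), walls 16 mm high and 3 mm thick, floor 3 mm thick; origin at the centre of its underside on the bench. The three mailers lie in it side by side, about 76 mm apart along its y, their caps towards its +x within about 10 degrees.
- reader: Code reader, fixed, white: foot 150 x 140 x 16 mm with two 8 mm cheeks (outer faces 128 mm apart, black locking knobs to 156 mm) that carry a tilting head (124 x 104 x 34 mm) on a hinge 88 mm above the bench. Origin at the centre of the foot's underside; x points away from the operator, y along the hinge.
- reader_tilt (a joint): Tilt of the reader's head from level (rad), locked for the job between about 0.3 and 0.65; larger is steeper, the glass facing back towards the reader's -x side and up. The lock holds firmly.
- glass (a point): Centre of the outer face of the dark reading glass (108 mm along the slope, 80 mm wide), 25 mm from the hinge axis; z is the normal out of the glass, x points up the slope, y along the hinge. Rigid, but on a soft seal: a push sinks it straight in, about 1 mm for each 3 N, up to 5 mm. Pale corner marks outline the mailer's place (96 x 39 mm), a red square marks the centre.
- yellow_center (a point): 5-place slide mailer: a rigid flat case 88 mm long (its x), 34 mm wide (its y), 22 mm thick (its z), about 45 g, white body with a yellow snap cap forming its last 22 mm at +x. Point at its centre, 11 mm above its underside; z is up as it lies in the tray. A bystander.
- red_center (a point): 5-place slide mailer: a rigid flat case 88 mm long (its x), 34 mm wide (its y), 22 mm thick (its z), about 45 g, white body with a red snap cap forming its last 22 mm at +x. Point at its centre, 11 mm above its underside; z is up as it lies in the tray. A bystander.
- oil: Amber dropper bottle of immersion oil, 34 mm across, 75 mm high, loose; origin at the centre of its foot. A bystander.
- dish: Closed Petri dish with a red medium, 63 mm across, 16 mm high, loose; origin at the centre of its underside. A bystander.
- pot: Specimen pot with a red lid, 52 mm across, 66 mm high, loose; origin at the centre of its foot. A bystander.
- slide_box: Blue slide storage box, 86 x 102 x 35 mm, loose; origin at the centre of its underside. A bystander.
- tally: Steel hand tally counter, 46 mm across, 36 mm high, loose; origin at the centre of its underside. A bystander.
Mind the look-alikes: they are no part of the job. What is shaped like the part that bears blue_center but green is not meant.

How it is judged:
By the outcome, as a careful person would: the job done as asked, in the order asked, and still so for the second after the job is handed in, while the arm keeps its last pose, push and grip.
It also fails if it takes over 42 s, if anything falls off the work surface, if the arm or the gripper's body presses on something with over 40 N, if the wrist force passes 120 N, or if a joint passes its speed limit or range.

## Working session

There is one attempt and no reset: what is moved stays moved. The work goes in short steps, Python scripts to look and compute and a tool call to move; the robot and the scene stay as the last step left them, time stands still between calls to the robot, and variables do not carry over. Pictures are saved under pics/ and viewed, at most 10 in all, crops included, and the job is handed in when it is done.

Besides the shell and the picture viewer there is one more tool, called as a command line: name --argument value ..., lists and objects as JSON in quotes. drive_tool: Moves the arm, as the interface text tells. Its arguments: {"type":"object","properties":{"motion":{"type":"string"},"claw":{"type":"number"},"squeeze":{"type":"number"}},"required":["motion"]}

```bash
mkdir -p pics; ls; python3 - <<'E'
from cell import sensors, viewer, env
import cv2,pickle
s=sensors.state();print({k:s[k] for k in('t','ee_pos','orientation','gripper_width','ft_force')})
d={}
for n in("scene","top","wrist"):
    f=viewer.grab_frame(n);d[n]=f;cv2.imwrite(f"pics/{n}0.png",f["image"][:,:,::-1])
    print(n,f["camera_matrix"],f["R"],f["t"])
pickle.dump(d,open('f0.pkl','wb'))
E
```

```text
pics
{'t': 0.0, 'ee_pos': array([0.191758  , 0.6204036 , 0.21341993]), 'orientation': array([ 1.49325432e-01,  9.88787581e-01, -9.90920123e-04, -2.29965921e-04]), 'gripper_width': 0.0948359067692683, 'ft_force': array([-0.45413973, -1.06641204,  0.51682498])}
scene [[464.96641264   0.         284.04141702]
 [  0.         464.96641264 202.71315491]
 [  0.           0.           1.        ]] [[ 0.14850852  0.9889072  -0.00278843]
 [ 0.67185084 -0.10296302 -0.7334951 ]
 [-0.72564569  0.10705687 -0.67968902]] [-0.06463496 -0.29640638  1.59973607]
top [[441.13989995   0.         278.51731494]
 [  0.         441.13989995 207.33293497]
 [  0.           0.           1.        ]] [[ 0.12132284 -0.99260332  0.00440613]
 [-0.96868125 -0.11936544 -0.21773499]
 [ 0.21665042  0.02214809 -0.97599798]] [-0.06899043  0.53687336  1.39726029]
wrist [[325.1922621    0.         280.45635948]
 [  0.         325.1922621  207.55011943]
 [  0.           0.           1.        ]] [[ 0.2948734   0.95553466 -0.00178542]
 [ 0.92666726 -0.28550823  0.24448485]
 [ 0.233104   -0.07374657 -0.96965147]] [-0.64917826 -0.02785154  0.38955259]
```

View pics/top0.png

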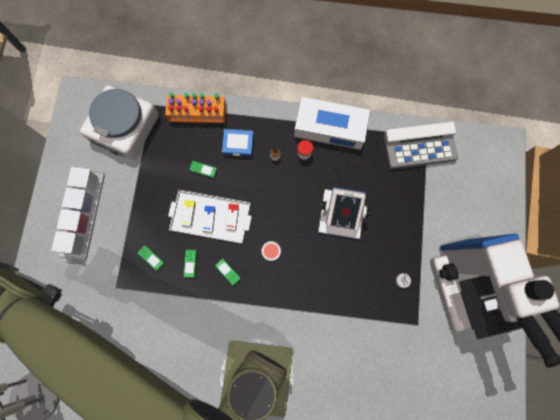

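View pics/scene0.png

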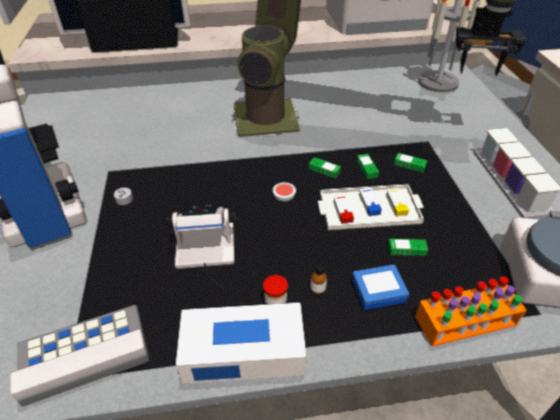

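The top view shows the tray around (210,216) with the blue mailer near (208,217), and the reader near (345,212). The scene view agrees: blue cap at (374,209), reader at (203,237). Next I'll zoom in on both.

```bash
python3 - <<'E'
import cv2,pickle,numpy as np
d=pickle.load(open('f0.pkl','rb'))
def c(n,u,v,w,h,k):
    return cv2.resize(d[n]["image"][v:v+h,u:u+w,::-1],None,fx=k,fy=k,interpolation=cv2.INTER_CUBIC)
a=np.hstack([c("top",165,180,66,50,6),c("top",312,180,66,50,6)])
b=np.hstack([c("scene",312,176,66,50,6),c("scene",163,195,66,50,6)]) 
b=np.hstack([c("scene",312,176,132,60,3),c("scene",153,190,132,90,3)[:180]])
cv2.imwrite("pics/crop0.png",np.vstack([a,cv2.resize(b,(792,180))]))
E
```

```text
(no output)
```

View pics/crop0.png

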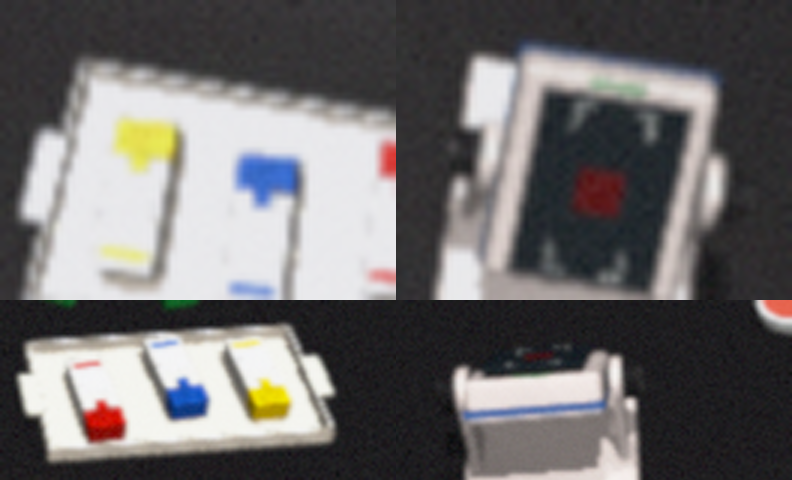

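View pics/wrist0.png

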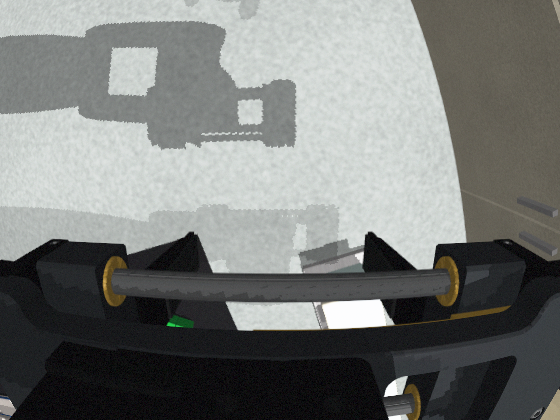

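The zoomed crop shows the blue cap at about top px (209.7,209), the blue tail stripe at (206.8,228.3), and the red glass mark at (346,212). The wrist camera mostly sees the fingers. The tool axis can't tilt, so I'll grip the case high across its width and let the glass pivot it flush. Now for rough positions.

```bash
cat > h.py <<'E'
import numpy as np
from scipy.spatial.transform import Rotation as Ro
def ray(f,uv):
    K=f["camera_matrix"];R=f["R"];t=f["t"]
    d=R.T@np.array([(uv[0]-K[0,2])/K[0,0],(uv[1]-K[1,2])/K[1,1],1]);return -R.T@t,d
def onz(f,uv,z):
    c,d=ray(f,uv);return c+d*(z-c[2])/d[2]
def proj(f,X):
    X=np.atleast_2d(X);K=f["camera_matrix"];p=X@f["R"].T+f["t"];return p[:,:2]/p[:,2:]*K[0,0]+K[:2,2]
def projfish(f,X):
    X=np.atleast_2d(X);K=f["camera_matrix"];p=X@f["R"].T+f["t"]
    r=np.hypot(p[:,0],p[:,1]);th=np.arctan2(r,p[:,2]);return p[:,:2]/r[:,None]*(th*K[0,0])[:,None]+K[:2,2]
E
python3 - <<'E'
from h import *
import pickle,cv2
from scipy.optimize import least_squares
d=pickle.load(open('f0.pkl','rb'));T=d["top"];S=d["scene"]
P=lambda x,y,u0:(u0+x/6-.5+.08,180+y/6-.5+.08)
cap=onz(T,P(268,173,165),.025);tail=onz(T,P(251,290,165),.025)
print("cap",cap,"tail",tail,"len",np.linalg.norm(cap-tail),"yaw",np.degrees(np.arctan2(*(cap-tail)[1::-1])))
# scene check: blue pixel centroids
im=S["image"].astype(int);m=(im[:,:,2]-im[:,:,0]>60);m[:190]=0;m[225:]=0;m[:,:355]=0;m[:,395:]=0
v,u=np.nonzero(m);print("scene cap px",u.mean(),v.mean(),onz(S,(u.mean(),v.mean()),.022))
# reader fit: corner marks + red in top, red in scene
c=[(575,113),(658,125),(548,272),(622,278),(600,193)]
obs=np.array([P(x-396,y,312) for x,y in c])
L=np.array([[48,19.5,0],[48,-19.5,0],[-48,19.5,0],[-48,-19.5,0],[0,0,0]])/1e3
def pts(p):
    x,y,yaw,t=p;R=(Ro.from_euler('z',yaw)*Ro.from_euler('y',-t)).as_matrix()
    return np.array([x,y,.088])+(L+[0,0,.025])@R.T
r=least_squares(lambda p:(proj(T,pts(p))-obs).ravel(),[.5,-.2,0,.45])
print(r.x,r.fun.round(1),pts(r.x)[4])
for t in(.3,.4,.5,.6): print(t,proj(S,pts([*r.x[:3],t])).round(1).tolist())
E
```

```text
cap [0.51657286 0.22943598 0.025     ] tail [0.44940766 0.22846721 0.025     ] len 0.06717218287928164 yaw 0.8263553467118445
scene cap px 373.6470588235294 207.90441176470588 [0.52048525 0.22723298 0.022     ]
[ 0.55693146 -0.21853227 -0.00605345  0.72648328] [ 0.7  0.  -0.8 -0.4  0.2 -0.4 -0.2  0.1  0.1  0.7] [ 0.54032565 -0.21843175  0.10668787]
0.3 [[207.9, 216.6], [190.7, 218.4], [208.4, 199.0], [192.4, 200.6], [199.9, 208.3]]
0.4 [[207.7, 214.3], [190.4, 216.0], [208.6, 200.4], [192.7, 202.0], [199.9, 207.9]]
0.5 [[207.5, 211.9], [190.2, 213.7], [208.8, 202.0], [193.0, 203.5], [200.0, 207.6]]
0.6 [[207.3, 209.7], [190.1, 211.4], [209.1, 203.7], [193.3, 205.2], [200.0, 207.4]]
```

drive_tool --motion "-0.03 -0.02 0 -3.6; -0.03 -0.02 0 -3.6; -0.03 -0.02 0 -3.6; -0.03 -0.02 0 -3.6; -0.03 -0.02 0 -3.6" --claw 0.6 --squeeze 6

```text
t: 0.57
ee_pos: [0.3224, 0.4955, 0.2144]
orientation: [-0.009, 1.0, -0.0, -0.0]
ft_force: [0.3, 1.1, -0.8]
gripper_width: 0.0672
grasp_force: 0.0
```

```bash
cat >> h.py <<'E'
def delta(target,yaw_deg):
    from cell import sensors
    s=sensors.state();R=Ro.from_quat(s['orientation']).as_matrix()
    y=np.degrees(np.arctan2(-R[1,0],-R[0,0]))  # heading of -tool x
    print('t',s['t'],'ee',s['ee_pos'].round(4),'yaw(-x)',y.round(2),'tool shift mm',(R.T@(np.array(target)-s['ee_pos'])*1e3).round(1),'turn',round(-(yaw_deg-y),2),'F',s['ft_force'].round(2),'w',round(s['gripper_width'],4),'zaxis',R[:,2].round(3))
E
python3 -c "
from h import *
delta([.484,.229,.12],.8)"
```

```text
t 0.5667 ee [0.3224 0.4955 0.2144] yaw(-x) 1.05 tool shift mm [-156.7 -269.4   94.4] turn 0.25 F [ 0.29  1.07 -0.8 ] w 0.0672 zaxis [-0. -0. -1.]
```

drive_tool --motion "-0.0196 -0.0337 0 0; -0.0196 -0.0337 0 0; -0.0196 -0.0337 0.005 0; -0.0196 -0.0337 0.005 0; -0.0196 -0.0337 0.005 0"

```text
t: 0.98
ee_pos: [0.4228, 0.3282, 0.1993]
orientation: [-0.007, 1.0, 0.0, 0.0]
ft_force: [1.3, 0.7, 0.7]
gripper_width: 0.0572
grasp_force: 0.0
```

drive_tool --motion "-0.0196 -0.0337 0 0; -0.0196 -0.0337 0 0; -0.0196 -0.0337 0 0; 0 0 0.01 0; 0 0 0 0"

```text
t: 1.4
ee_pos: [0.4823, 0.2278, 0.1877]
orientation: [-0.005, 1.0, -0.0, -0.002]
ft_force: [-0.1, -0.4, -1.0]
gripper_width: 0.0567
grasp_force: 0.0
```

```bash
python3 - <<'E'
from h import *
delta([.484,.229,.015],.8)
from cell import viewer
import cv2,pickle
f=viewer.grab_frame("wrist");pickle.dump(f,open('w1.pkl','wb'));cv2.imwrite('pics/w1.png',f["image"][:,:,::-1])
print(-f["R"].T@f["t"], projfish(f,[[.484,.229,.025],[.517,.229,.025],[.44,.229,.025]]))
E
```

```text
t 1.4 ee [0.4823 0.2278 0.1877] yaw(-x) 0.59 tool shift mm [ -2.3   1.3 172.7] turn -0.21 F [-0.08 -0.37 -1.04] w 0.0567 zaxis [-0.003 -0.001 -1.   ]
[0.41427839 0.22735486 0.35773702] [[281.47838278 195.35551358]
 [281.12067434 225.55812122]
 [281.96829293 153.27841003]]
```

View pics/w1.png

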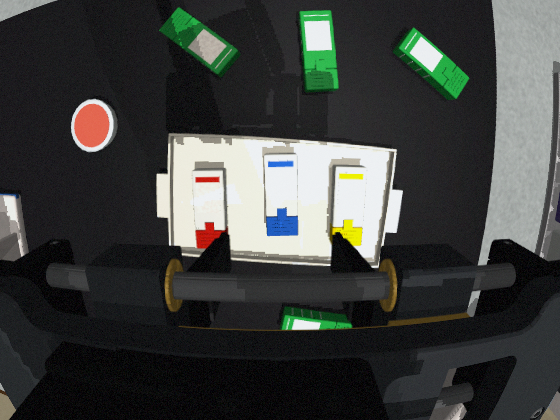

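The wrist view shows the blue mailer clearly: tail near (280,153), cap end near (282,235). I'll refine its position from the blue pixels.

```bash
cat >> h.py <<'E'
def fishz(f,uv,z):
    K=f["camera_matrix"];p=np.array(uv,float)-K[:2,2];r=np.hypot(*p);th=r/K[0,0]
    d=f["R"].T@np.array([*(p/r*np.sin(th)),np.cos(th)]);c=-f["R"].T@f["t"];return c+d*(z-c[2])/d[2]
E
python3 - <<'E'
from h import *
import pickle
f=pickle.load(open('w1.pkl','rb'));im=f["image"].astype(int)
m=(im[:,:,2]-im[:,:,0]>50);m[:145]=0;m[245:]=0;m[:,:255]=0;m[:,310:]=0
q=[]
for v in range(145,245):
    u=np.nonzero(m[v])[0]
    if len(u): q.append((v,u.min(),u.max(),len(u)))
print(q)
for uv in [((a[1]+a[2])/2,a[0]) for a in q]: q
W=[a for a in q if a[3]>20]
for a in W: print(a[0],(fishz(f,((a[1]+a[2])/2,a[0]),.025)*1e3).round(1),round(1e3*(fishz(f,(a[1]-.5,a[0]),.025)-fishz(f,(a[2]+.5,a[0]),.025))[1],1))
E
```

```text
[(161, np.int64(268), np.int64(292), 25), (162, np.int64(268), np.int64(293), 26), (163, np.int64(268), np.int64(293), 26), (164, np.int64(268), np.int64(293), 26), (165, np.int64(268), np.int64(293), 26), (166, np.int64(268), np.int64(292), 25), (208, np.int64(282), np.int64(285), 4), (209, np.int64(277), np.int64(286), 10), (210, np.int64(277), np.int64(286), 10), (211, np.int64(277), np.int64(286), 10), (212, np.int64(277), np.int64(286), 10), (213, np.int64(277), np.int64(286), 10), (214, np.int64(277), np.int64(286), 10), (215, np.int64(277), np.int64(286), 10), (216, np.int64(277), np.int64(296), 20), (217, np.int64(266), np.int64(297), 32), (218, np.int64(266), np.int64(297), 32), (219, np.int64(266), np.int64(297), 32), (220, np.int64(266), np.int64(297), 32), (221, np.int64(267), np.int64(297), 31), (222, np.int64(267), np.int64(297), 31), (223, np.int64(267), np.int64(297), 31), (224, np.int64(267), np.int64(297), 31), (225, np.int64(267), np.int64(297), 31), (226, np.int64(267), np.int64(297), 31), (227, np.int64(267), np.int64(297), 31), (228, np.int64(267), np.int64(297)
[... 340 characters left out ...]
  25. ] -26.7
163 [450.  227.6  25. ] -26.7
164 [451.1 227.6  25. ] -26.7
165 [452.1 227.6  25. ] -26.7
166 [453.2 227.1  25. ] -25.7
217 [507.5 229.3  25. ] -34.0
218 [508.6 229.3  25. ] -34.1
219 [509.7 229.3  25. ] -34.1
220 [510.8 229.3  25. ] -34.1
221 [511.9 229.9  25. ] -33.1
222 [513.  229.9  25. ] -33.1
223 [514.1 229.9  25. ] -33.1
224 [515.2 229.9  25. ] -33.2
225 [516.4 229.9  25. ] -33.2
226 [517.5 229.9  25. ] -33.2
227 [518.6 230.   25. ] -33.2
228 [519.7 230.   25. ] -33.3
229 [520.9 230.   25. ] -33.3
230 [522. 230.  25.] -33.3
231 [523.1 230.   25. ] -33.4
232 [524.3 230.   25. ] -33.4
233 [525.4 230.   25. ] -33.4
234 [526.5 230.1  25. ] -33.5
235 [527.7 229.5  25. ] -32.4
```

```bash
python3 -c "
from h import *
delta([.4845,.2287,.011],2)"
```

```text
t 1.45 ee [0.4818 0.229  0.1881] yaw(-x) 0.72 tool shift mm [ -3.3  -0.3 177.1] turn -1.28 F [-0.29  0.83 -0.56] w 0.0571 zaxis [-0.003 -0.    -1.   ]
```

drive_tool --motion "-0.003 0 0.035 -1.3; 0 0 0.035 0; 0 0 0.035 0; 0 0 0.025 0; 0 0 0 0"

```text
t: 1.87
ee_pos: [0.4798, 0.2296, 0.0532]
orientation: [-0.02, 1.0, -0.002, -0.006]
ft_force: [-1.4, -0.2, -1.1]
gripper_width: 0.0572
grasp_force: 0.0
```

```bash
python3 -c "
from h import *
delta([.4845,.2287,.011],2);delta([.4845,.2287,.011],2)"
```

```text
t 1.8667 ee [0.4798 0.2296 0.0532] yaw(-x) 2.26 tool shift mm [-5.1 -0.9 42.2] turn 0.26 F [-1.39 -0.22 -1.05] w 0.0572 zaxis [-0.012 -0.004 -1.   ]
t 1.8667 ee [0.4798 0.2296 0.0532] yaw(-x) 2.26 tool shift mm [-5.1 -0.9 42.2] turn 0.26 F [-1.39 -0.22 -1.05] w 0.0572 zaxis [-0.012 -0.004 -1.   ]
```

drive_tool --motion "0 0 0 0; 0 0 0 0; 0 0 0 0"

```text
t: 2.12
ee_pos: [0.4872, 0.231, 0.0625]
orientation: [-0.019, 1.0, 0.001, 0.002]
ft_force: [0.5, -0.1, 0.7]
gripper_width: 0.0569
grasp_force: 0.0
```

```bash
python3 -c "
from h import *
delta([.4845,.2287,.011],2)"
```

```text
t 2.1167 ee [0.4872 0.231  0.0625] yaw(-x) 2.18 tool shift mm [ 3.  -2.3 51.5] turn 0.18 F [ 0.48 -0.12  0.68] w 0.0569 zaxis [ 0.004  0.002 -1.   ]
```

drive_tool --motion "0 0 0 0; 0 0 0 0; 0 0 0 0; 0 0 0 0; 0 0 0 0"

```text
t: 2.53
ee_pos: [0.4857, 0.2297, 0.06]
orientation: [-0.018, 1.0, 0.0, 0.0]
ft_force: [0.5, 0.9, 0.4]
gripper_width: 0.0569
grasp_force: 0.0
```

```bash
python3 -c "
from h import *
delta([.4845,.2287,.011],2)"
```

```text
t 2.5333 ee [0.4857 0.2297 0.06  ] yaw(-x) 2.11 tool shift mm [ 1.2 -1.  49. ] turn 0.11 F [0.5  0.9  0.43] w 0.0569 zaxis [ 0.  0. -1.]
```

drive_tool --motion "0.001 -0.001 0.01 0; 0 0 0.012 0; 0 0 0.012 0; 0 0 0.010 0; 0 0 0.005 0"

```text
t: 2.95
ee_pos: [0.4827, 0.228, 0.0076]
orientation: [-0.018, 1.0, -0.001, -0.002]
ft_force: [0.2, -0.2, 0.2]
gripper_width: 0.057
grasp_force: 0.0
```

drive_tool --motion "0 0 0 0; 0 0 0 0; 0 0 0 0; 0 0 0 0; 0 0 0 0"

```text
t: 3.37
ee_pos: [0.4852, 0.2289, 0.0114]
orientation: [-0.019, 1.0, 0.0, 0.001]
ft_force: [0.7, 0.1, 0.4]
gripper_width: 0.0572
grasp_force: 0.0
```

```bash
python3 -c "
from h import *
delta([.4845,.2287,.011],2)"
```

```text
t 3.3667 ee [0.4852 0.2289 0.0114] yaw(-x) 2.12 tool shift mm [ 0.7 -0.2  0.4] turn 0.12 F [0.65 0.08 0.43] w 0.0572 zaxis [ 0.001  0.    -1.   ]
```

drive_tool --motion "0 0 0 0; 0 0 0 0; 0 0 0 0; 0 0 0 0; 0 0 0 0" --claw 0.25 --squeeze 8

```text
t: 3.78
ee_pos: [0.4846, 0.2287, 0.0108]
orientation: [-0.019, 1.0, 0.0, 0.0]
ft_force: [-0.1, 0.1, 0.2]
gripper_width: 0.0339
grasp_force: 8.0
```

drive_tool --motion "0 0 0 0; 0 0 0 0; 0 0 0 0"

```text
t: 4.03
ee_pos: [0.4846, 0.2287, 0.0108]
orientation: [-0.019, 1.0, 0.0, 0.0]
ft_force: [-1.5, -0.0, 1.4]
gripper_width: 0.0341
grasp_force: 8.0
```

drive_tool --motion "0 0 -0.005 0; 0 0 -0.01 0; 0 0 -0.012 0; 0 0 -0.015 0; 0 0 -0.015 0"

```text
t: 4.45
ee_pos: [0.4847, 0.2288, 0.0693]
orientation: [-0.019, 1.0, 0.0, 0.0]
ft_force: [-0.3, 0.1, -0.2]
gripper_width: 0.0335
grasp_force: 8.0
```

drive_tool --motion "0 0 -0.03 0; 0 0 -0.035 0; 0 0 -0.035 0; 0 -0.01 -0.035 0; -0.004 -0.02 -0.03 0"

```text
t: 4.87
ee_pos: [0.4896, 0.1999, 0.2371]
orientation: [-0.02, 1.0, 0.001, 0.002]
ft_force: [1.0, 1.3, -0.0]
gripper_width: 0.0337
grasp_force: 8.0
```

drive_tool --motion "-0.008 -0.03 0 0; -0.008 -0.03 0 0; -0.008 -0.03 0 0; -0.008 -0.03 0 0; -0.008 -0.03 0 0"

```text
t: 5.28
ee_pos: [0.5355, 0.0491, 0.2345]
orientation: [-0.019, 1.0, -0.0, 0.001]
ft_force: [1.1, 0.4, -1.2]
gripper_width: 0.034
grasp_force: 8.0
```

drive_tool --motion "-0.008 -0.03 0 0; -0.008 -0.03 0 0; -0.008 -0.03 0 0; -0.008 -0.03 0 0; -0.008 -0.03 0 0"

```text
t: 5.7
ee_pos: [0.581, -0.0996, 0.2344]
orientation: [-0.018, 1.0, -0.0, 0.001]
ft_force: [-0.1, -0.4, -0.2]
gripper_width: 0.0341
grasp_force: 8.0
```

drive_tool --motion "-0.008 -0.03 0 0.5; -0.008 -0.03 0 0.5; -0.008 -0.03 0 0.5; -0.008 -0.02 0 0.5; 0 -0.012 0 0"

```text
t: 6.12
ee_pos: [0.6162, -0.2216, 0.2339]
orientation: [-0.0, 1.0, -0.0, 0.001]
ft_force: [-1.1, 0.3, -0.3]
gripper_width: 0.0342
grasp_force: 8.0
```

drive_tool --motion "0 0 0 0; 0 0 0 0; 0 0 0 0; 0 0 0 0; 0 0 0 0"

```text
t: 6.53
ee_pos: [0.6154, -0.2179, 0.233]
orientation: [-0.002, 1.0, 0.0, 0.0]
ft_force: [-0.1, -0.7, -0.5]
gripper_width: 0.0338
grasp_force: 8.0
```

```bash
python3 - <<'E'
from h import *
delta([.54,-.218,.2],0)
from cell import viewer
import cv2,pickle
f=viewer.grab_frame("wrist");pickle.dump(f,open('w2.pkl','wb'));cv2.imwrite('pics/w2.png',cv2.resize(f["image"][:,:,::-1],(800,600),interpolation=cv2.INTER_CUBIC))
E
```

```text
t 6.5333 ee [ 0.6154 -0.2179  0.233 ] yaw(-x) 0.21 tool shift mm [75.4  0.1 32.9] turn 0.21 F [-0.07 -0.68 -0.52] w 0.0338 zaxis [ 0.  0. -1.]
```

View pics/w2.png

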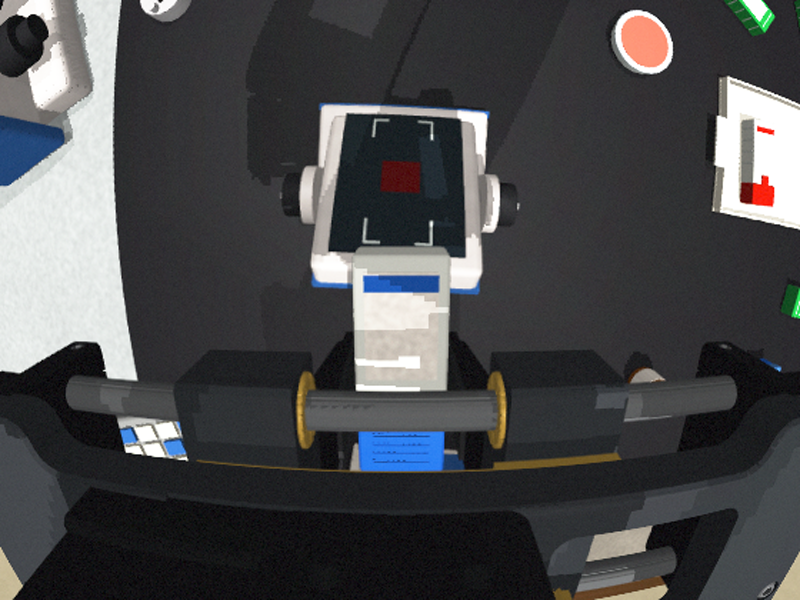

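The glass is in full view: outline corners near (374,119), (433,122), (364,242) and (433,246) in the 800-px picture, and the red square at (401,177). I'll zoom in for precise corners.

```bash
python3 - <<'E'
import cv2,pickle
f=pickle.load(open('w2.pkl','rb'));c=f["image"][74:180,224:344,::-1]
cv2.imwrite('pics/w2c.png',cv2.resize(cv2.convertScaleAbs(c,alpha=1.3),None,fx=5.5,fy=5.5,interpolation=cv2.INTER_NEAREST))
E
```

```text
(no output)
```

View pics/w2c.png

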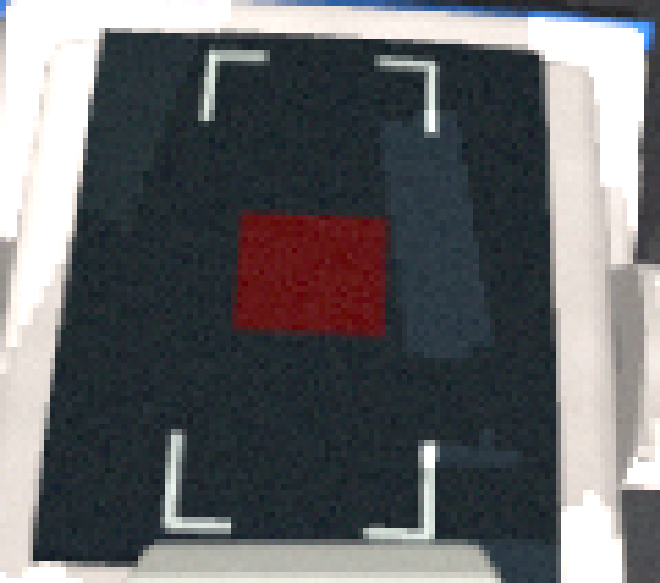

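```bash
python3 - <<'E'
from h import *
import pickle
from scipy.optimize import least_squares
f=pickle.load(open('w2.pkl','rb'))
o=np.array([(206,52),(437,58),(166,529),(432,537),(311,273),(104,30),(546,52),(33,558)])/5.5+[224-.5,74-.5]
L=np.array([[-48,-19.5,0],[-48,19.5,0],[48,-19.5,0],[48,19.5,0],[0,0,0],[-54,-40,0],[-54,40,0],[54,-40,0]])/1e3
def pts(p):
    x,y,yaw,t,h=p;R=(Ro.from_euler('z',yaw)*Ro.from_euler('y',-t)).as_matrix()
    return np.array([x,y,.088+h])+(L+[0,0,.025])@R.T
for fixed in(1,0):
    r=least_squares(lambda p:np.r_[(projfish(f,pts(p))-o).ravel()/.4,p[4]/(.0001 if fixed else .002)],[.56,-.22,0,.5,0])
    print(r.x.round(4),'cov',np.sqrt(np.diag(np.linalg.inv(r.jac.T@r.jac))).round(4));print((r.fun[:-1]*.4).round(1),pts(r.x)[4].round(4))
E
```

```text
[ 0.5576 -0.2188 -0.0417  0.6104  0.    ] cov [0.0002 0.0001 0.0028 0.0046 0.0001]
[ 1.2  0.3 -0.9  1.   0.8 -0.3 -0.5  0.3  0.2 -0.  -0.5 -0.5 -0.1 -0.8
 -0.2 -0. ] [ 0.5433 -0.2182  0.1085]
[ 0.5577 -0.2187 -0.041   0.6166  0.0014] cov [0.0002 0.0001 0.0028 0.007  0.0012]
[ 1.1  0.3 -0.8  1.   0.8 -0.3 -0.3  0.3  0.2 -0.1 -0.6 -0.5 -0.  -0.8
 -0.4 -0. ] [ 0.5432 -0.2182  0.1097]
```

drive_tool --motion "0.016 0 0.005 0.5; 0.018 0 0.01 0.6; 0.018 0 0.012 0.5; 0.016 0 0.013 0.5; 0.012 0 0.013 0.5"

```text
t: 7.0
ee_pos: [0.5345, -0.2173, 0.1794]
orientation: [0.021, 1.0, -0.0, 0.0]
ft_force: [0.6, 0.8, -0.9]
gripper_width: 0.034
grasp_force: 8.0
```

drive_tool --motion "0 0 0.01 0; 0 0 0.005 0; 0 0 0 0; 0 0 0 0; 0 0 0 0"

```text
t: 7.42
ee_pos: [0.5367, -0.2181, 0.1657]
orientation: [0.021, 1.0, -0.0, 0.001]
ft_force: [-0.2, 0.3, -0.2]
gripper_width: 0.0338
grasp_force: 8.0
```

drive_tool --motion "0 0 0 0; 0 0 0 0; 0 0 0 0; 0 0 0 0; 0 0 0 0"

```text
t: 7.83
ee_pos: [0.5356, -0.218, 0.1648]
orientation: [0.022, 1.0, -0.0, 0.0]
ft_force: [0.1, -0.5, -1.4]
gripper_width: 0.034
grasp_force: 8.0
```

```bash
python3 -c "
from h import *
delta([.5338,-.2178,.150],-2.2)"
```

```text
t 7.8333 ee [ 0.5356 -0.218   0.1648] yaw(-x) -2.48 tool shift mm [ 1.8  0.1 14.8] turn -0.28 F [ 0.13 -0.47 -1.38] w 0.034 zaxis [ 0. -0. -1.]
```

drive_tool --motion "0.002 0 0.004 0; 0 0 0.004 0; 0 0 0.003 0; 0 0 0.003 0; 0 0 0.002 0"

```text
t: 8.25
ee_pos: [0.5332, -0.2177, 0.1478]
orientation: [0.022, 1.0, 0.0, -0.0]
ft_force: [-0.5, 0.2, -1.0]
gripper_width: 0.0341
grasp_force: 8.0
```

drive_tool --motion "0 0 0.002 0; 0 0 0.002 0; 0 0 0.002 0; 0 0 0.002 0; 0 0 0.002 0"

```text
t: 8.67
ee_pos: [0.5337, -0.2179, 0.1388]
orientation: [0.022, 1.0, -0.0, 0.0]
ft_force: [-1.1, 0.4, 0.9]
gripper_width: 0.034
grasp_force: 8.0
```

drive_tool --motion "0 0 0.001 0; 0 0 0.001 0; 0 0 0.001 0; 0 0 0.001 0; 0 0 0.001 0"

```text
t: 9.08
ee_pos: [0.5333, -0.2179, 0.1336]
orientation: [0.022, 1.0, -0.0, -0.0]
ft_force: [-2.2, -0.5, 1.3]
gripper_width: 0.034
grasp_force: 8.0
```

drive_tool --motion "0 0 0.0015 0; 0 0 0.0015 0; 0 0 0.0015 0; 0 0 0.0015 0; 0 0 0.0015 0"

```text
t: 9.5
ee_pos: [0.5335, -0.2179, 0.1259]
orientation: [0.022, 1.0, -0.0, 0.0]
ft_force: [-2.0, -0.4, 1.7]
gripper_width: 0.0333
grasp_force: 8.0
```

drive_tool --motion "0 0 0.001 0; 0 0 0.001 0; 0 0 0.001 0; 0 0 0.001 0; 0 0 0.001 0"

```text
t: 9.92
ee_pos: [0.5338, -0.2179, 0.1212]
orientation: [0.022, 1.0, -0.0, 0.0]
ft_force: [-0.7, 0.9, 2.0]
gripper_width: 0.0341
grasp_force: 8.0
```

```bash
python3 - <<'E'
from h import *
delta([.5338,-.2178,.1136],-2.4)
from cell import viewer
import cv2,pickle
f=viewer.grab_frame("wrist");s=viewer.grab_frame("scene");pickle.dump((f,s),open('w3.pkl','wb'))
a=cv2.resize(f["image"][60:360,140:420,::-1],(560,600),interpolation=cv2.INTER_CUBIC)
b=cv2.resize(s["image"][150:270,163:243,::-1],(240,360),interpolation=cv2.INTER_CUBIC)
import numpy as np
c=np.zeros((600,800,3),np.uint8);c[:,:560]=a;c[:360,560:]=b
cv2.imwrite('pics/w3.png',c)
E
```

```text
t 9.9167 ee [ 0.5338 -0.2179  0.1212] yaw(-x) -2.48 tool shift mm [0.  0.1 7.6] turn -0.08 F [-0.71  0.88  1.96] w 0.0341 zaxis [ 0.001 -0.    -1.   ]
```

View pics/w3.png

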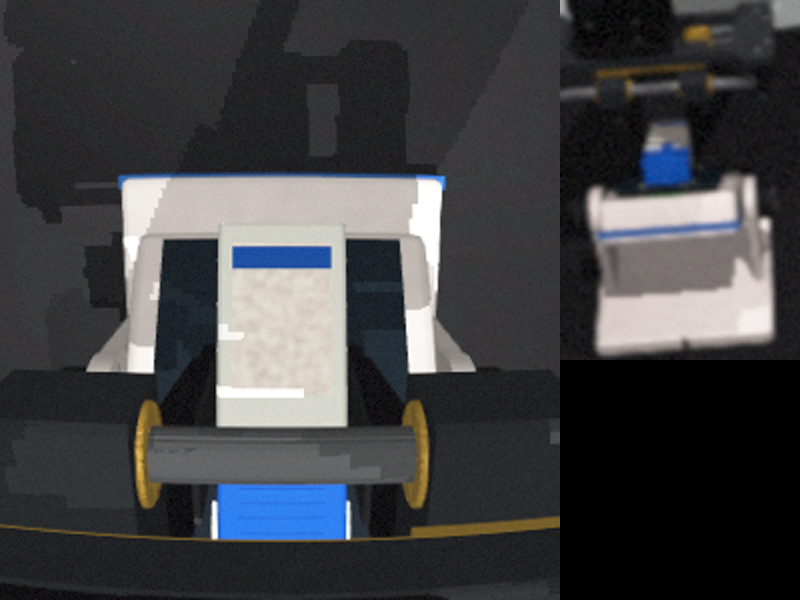

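The wrist view shows the mailer parallel to the glass sides and laterally centred (mailer 218–346, glass about 163–402 in the crop). It's pivoting cap-up as planned, so I'll keep going down.

drive_tool --motion "0 0 0.001 0; 0 0 0.001 0; 0 0 0.001 0; 0 0 0.001 0; 0 0 0 0"

```text
t: 10.43
ee_pos: [0.5336, -0.2179, 0.117]
orientation: [0.022, 1.0, 0.0, 0.0]
ft_force: [-0.3, -0.4, 2.1]
gripper_width: 0.0337
grasp_force: 8.0
```

drive_tool --motion "0 0 0.001 0; 0 0 0.001 0; 0 0 0.0005 0; 0 0 0.0005 0; 0 0 0 0"

```text
t: 10.85
ee_pos: [0.5335, -0.2178, 0.114]
orientation: [0.022, 1.0, 0.0, -0.0]
ft_force: [-0.0, 1.3, 1.7]
gripper_width: 0.034
grasp_force: 8.0
```

drive_tool --motion "0 0 0.0005 0; 0 0 0.0005 0; 0 0 0 0; 0 0 0 0"

```text
t: 11.18
ee_pos: [0.5335, -0.2179, 0.1131]
orientation: [0.022, 1.0, -0.0, -0.0]
ft_force: [-0.4, 0.2, 2.1]
gripper_width: 0.034
grasp_force: 8.0
```

```bash
python3 - <<'E'
from h import *
delta([.5338,-.2178,.1136],-2.4)
from cell import viewer
import cv2,pickle
f=viewer.grab_frame("wrist");pickle.dump(f,open('w4.pkl','wb'))
a=cv2.resize(f["image"][110:260,200:360,::-1],(640,600),interpolation=cv2.INTER_CUBIC)
cv2.imwrite('pics/w4.png',a)
E
```

```text
t 11.1833 ee [ 0.5335 -0.2179  0.1131] yaw(-x) -2.48 tool shift mm [-0.3  0.1 -0.5] turn -0.08 F [-0.39  0.24  2.07] w 0.034 zaxis [-0. -0. -1.]
```

View pics/w4.png

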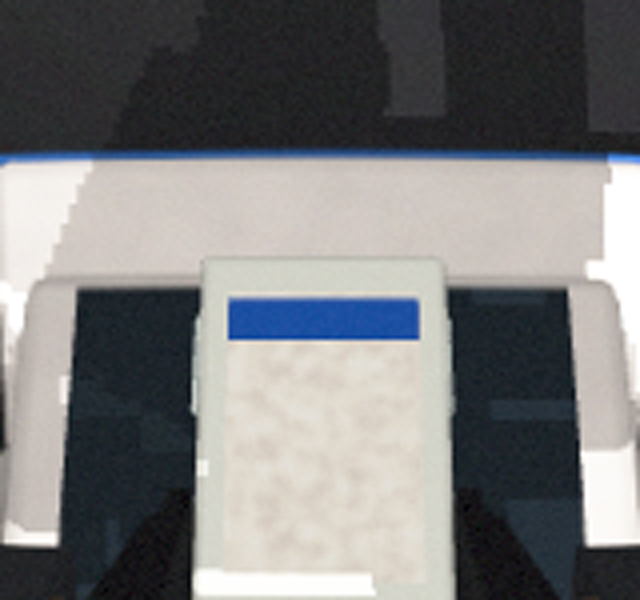

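Laterally the mailer sits centred between the glass edges (203–443 against 78–568). Next I'll compare the tail edge with the flush model.

```bash
cat > chk.py <<'E'
from h import *
import pickle,sys
from scipy.optimize import least_squares
f=pickle.load(open('w4.pkl','rb'))
tip=np.array([.5335,-.2179,.1131]);yaw=np.radians(-2.45)
# mailer: pivot axis a above underside, TCP (a-8mm) below it; unknown pitch & slip s along mailer x
L=np.array([[-44,-17,22],[-44,17,22]])/1e3
def mp(p,pts=L):
    t,s=p;a=.0155;R=(Ro.from_euler('z',yaw)*Ro.from_euler('y',-t)).as_matrix()
    return tip+[0,0,a-.008]+(pts+[s,0,-a])@R.T
o=np.array([(203,258),(443,258)])/4+[200-.4,110-.4]
for t in(.45,.5,.55,.6,.65): print(t,projfish(f,mp((t,0))).round(1).tolist(),'under',mp((t,0),np.array([[0,0,0],[.044,0,0],[-.044,0,0]])).round(4)[:,[0,2]].tolist())
print(o)
g=np.array([.5433,-.2182,.1085]);Rg=(Ro.from_euler('z',yaw)*Ro.from_euler('y',-.61)).as_matrix()
print('glass low corners',projfish(f,g+np.array([[-.054,-.04,0],[-.054,.04,0]])@Rg.T),'obs (219,181.5) (341.5,182)')
print('glass z at x .4975,.5795',[.1085+(x-.5433)*np.tan(.61) for x in(.4975,.5795)])
E
python3 chk.py
```

```text
0.45 [[249.0, 175.2], [311.2, 175.2]] under [[0.5402, 0.1066], [0.5798, 0.1258], [0.5007, 0.0875]]
0.5 [[249.4, 175.9], [310.8, 175.9]] under [[0.5409, 0.107], [0.5795, 0.1281], [0.5023, 0.0859]]
0.55 [[249.8, 176.8], [310.4, 176.8]] under [[0.5416, 0.1074], [0.5791, 0.1304], [0.5041, 0.0844]]
0.6 [[250.1, 177.9], [310.1, 177.9]] under [[0.5422, 0.1078], [0.5785, 0.1327], [0.506, 0.083]]
0.65 [[250.5, 179.1], [309.8, 179.1]] under [[0.5429, 0.1083], [0.5779, 0.1349], [0.5079, 0.0816]]
[[250.35 174.1 ]
 [310.35 174.1 ]]
glass low corners [[218.53981173 180.972564  ]
 [342.12174273 180.96716697]] obs (219,181.5) (341.5,182)
glass z at x .4975,.5795 [np.float64(0.07648951610769548), np.float64(0.13380086281444156)]
```

```bash
python3 - <<'E'
from h import *
import pickle
def tail(f,tip,yaw,t,s,h=.008,a=.0155):
    R=(Ro.from_euler('z',yaw)*Ro.from_euler('y',-t)).as_matrix()
    return projfish(f,np.array(tip)+[0,0,a-h]+(np.array([[-44,-17,22],[-44,17,22]])/1e3+[s,0,-a])@R.T)
f=pickle.load(open('w2.pkl','rb'))
for s in(0,-.003): print(tail(f,[.6154,-.2179,.233],np.radians(.2),0,s).round(1).tolist())
g=f["image"].astype(int).sum(2);print('col 265/300 rows 160-190',g[164:192,265].tolist(),g[164:192,300].tolist())
f=pickle.load(open('w4.pkl','rb'))
g=f["image"].astype(int).sum(2);print('w4',g[166:190,280].tolist())
for s in(0,-.002,-.004): print(s,[tail(f,[.5335,-.2179,.1131],np.radians(-2.45),t,s).round(1).tolist() for t in (.5,.6)])
E
```

```text
[[245.2, 178.0], [315.1, 178.0]]
[[245.1, 171.9], [315.2, 171.9]]
col 265/300 rows 160-190 [101, 88, 93, 96, 281, 507, 340, 129, 220, 383, 409, 408, 416, 417, 479, 541, 564, 577, 576, 587, 577, 581, 577, 569, 574, 576, 547, 599] [261, 253, 249, 252, 259, 254, 407, 525, 347, 386, 414, 412, 417, 419, 478, 535, 564, 571, 579, 584, 579, 578, 579, 585, 575, 577, 546, 590]
w4 [605, 601, 604, 607, 602, 607, 599, 603, 546, 608, 618, 622, 620, 620, 618, 624, 618, 646, 486, 303, 270, 272, 261, 266]
0 [[[249.4, 175.9], [310.8, 175.9]], [[250.1, 177.9], [310.1, 177.9]]]
-0.002 [[[249.5, 172.6], [310.7, 172.6]], [[250.3, 174.7], [310.0, 174.7]]]
-0.004 [[[249.6, 169.2], [310.6, 169.2]], [[250.4, 171.6], [309.8, 171.6]]]
```

drive_tool --motion "0 0 0.0005 0; 0 0 0.0005 0; 0 0 0 0; 0 0 0 0"

```text
t: 11.57
ee_pos: [0.5335, -0.2179, 0.1121]
orientation: [0.022, 1.0, 0.0, -0.0]
ft_force: [-0.3, 0.1, 1.0]
gripper_width: 0.0338
grasp_force: 8.0
```

drive_tool --motion "0 0 0.0005 0; 0 0 0.0005 0; 0 0 0 0; 0 0 0 0"

```text
t: 11.9
ee_pos: [0.5335, -0.2178, 0.1111]
orientation: [0.022, 1.0, 0.0, -0.0]
ft_force: [-0.5, -0.6, 2.0]
gripper_width: 0.0336
grasp_force: 8.0
```

```bash
cat > fit.py <<'E'
from h import *
import pickle
from scipy.optimize import least_squares
from cell import viewer,sensors
F=[]
for _ in range(6): f=viewer.grab_frame("wrist");F.append(sensors.state()['ft_force'])
print('F mean',np.mean(F,0).round(2));delta([.5338,-.2178,.1136],-2.4)
pickle.dump(f,open('w5.pkl','wb'));im=f["image"].astype(int)
g=im[160:205,272:290].mean(1)
b=g[:,2]-g[:,0];print('edge rows',[(160+i,int(v.sum()),int(x)) for i,(v,x) in enumerate(zip(g,b))][8:40])
E
python3 fit.py
```

```text
F mean [-0.3   0.15  1.28]
t 12.2 ee [ 0.5335 -0.2179  0.1111] yaw(-x) -2.48 tool shift mm [-0.3  0.1 -2.5] turn -0.08 F [-0.42 -0.92  1.15] w 0.0341 zaxis [-0.  0. -1.]
edge rows [(168, 659, -10), (169, 659, -10), (170, 656, -11), (171, 656, -11), (172, 655, -11), (173, 654, -11), (174, 652, -11), (175, 598, -9), (176, 657, -8), (177, 667, -6), (178, 666, -6), (179, 666, -7), (180, 667, -7), (181, 665, -6), (182, 666, -7), (183, 669, -8), (184, 680, -13), (185, 444, 78), (186, 312, 138), (187, 295, 146), (188, 296, 146), (189, 293, 147), (190, 296, 146), (191, 296, 146), (192, 295, 146), (193, 297, 146), (194, 294, 145), (195, 472, 55), (196, 670, -12), (197, 678, -13), (198, 681, -13), (199, 684, -13)]
```

```bash
cat > fit2.py <<'E'
from h import *
import pickle,sys
from scipy.optimize import least_squares
def edges(f,rows,vc,thr_col):
    pass
def rowc(g,lo,hi,up):  # subpixel crossing of half level
    s=g[lo:hi];h=(s.max()+s.min())/2
    for i in range(len(s)-1):
        if (s[i]-h)*(s[i+1]-h)<=0 and (s[i+1]>s[i])==up: return lo+i+(h-s[i])/(s[i+1]-s[i])
def meas(f,vt,v0,v1):
    im=f["image"].astype(int);b=(im[:,:,2]-im[:,:,0]).astype(float)
    col=b[:,272:290].mean(1);m=(v0+v1)//2
    r0=rowc(col,v0-5,m,True);r1=rowc(col,m,v1+6,False)
    row=b[v0+2:v1-2].mean(0);u0=rowc(row,255,275,True);u1=rowc(row,285,310,False)
    return r0,r1,u0,u1
f2=pickle.load(open('w2.pkl','rb'));f5=pickle.load(open(sys.argv[1] if len(sys.argv)>1 else 'w5.pkl','rb'))
m2=meas(f2,178,193,204);m5=meas(f5,175,185,195);print(m2,m5)
def tow(x,z,t,yaw,pts,y=-.2179):
    R=(Ro.from_euler('z',yaw)*Ro.from_euler('y',-t)).as_matrix();return np.array([x,y,z])+np.atleast_2d(pts)@R.T
# stripe geometry in the mailer's frame (origin underside centre) from w2
zu=.233-.0078
def pred(f,x,z,t,yaw,sx0,sx1,hw,dy,y=-.2179):
    c=(sx0+sx1)/2
    p=projfish(f,tow(x,z,t,yaw,[[sx0,dy,.022],[sx1,dy,.022],[c,dy-hw,.022],[c,dy+hw,.022]],y))
    return np.array([p[0,1],p[1,1],p[2,0],p[3,0]])
r=least_squares(lambda q:pred(f2,.6154,zu,0,np.radians(.2),*q)-m2,[-.037,-.031,.013,0],x_scale=1e-3);S=r.x
print('stripe',S.round(4),r.fun.round(2))
tip=np.array(eval(sys.argv[2])) if len(sys.argv)>2 else np.array([.5335,-.2179,.1111])
for t in np.arange(.3,.7,.05):
    q=least_squares(lambda q:pred(f5,q[0],q[1],t,np.radians(-2.45),S[0],S[1],S[2],q[2])-m5,[.54,.105,0],x_scale=1e-3)
    tail=tow(q.x[0],q.x[1],t,np.radians(-2.45),[[-.044,0,.022]]);tv=projfish(f5,tail)[0,1]
    # pivot offset of the tip in the mailer frame
    Rm=(Ro.from_euler('y',-t)).as_matrix();o=Rm.T@[tip[0]-q.x[0],0,tip[2]-q.x[1]]
    # gap of the two underside ends above the modelled glass
    e=tow(q.x[0],q.x[1],t,np.radians(-2.45),[[-.044,0,0],[.044,0,0],[0,0,0]])-[.5433,-.2182,.1085]
    n=np.array([-np.sin(.61),0,np.cos(.61)]);u=np.array([np.cos(.61),0,np.sin(.61)])
    print(round(t,2),'x,z',q.x[:2].round(4),'res',q.fun.round(2),'tail v',tv.round(1),'tip in mailer',(o*1e3).round(1),'gap tail,cap,mid',(e@n*1e3).round(1),'mid upslope',(e[2]@u*1e3).round(1))
E
python3 fit2.py
```

```text
(np.float64(192.465625), np.float64(204.37098255280074), None, np.float64(306.8032786885246)) (np.float64(184.87613843351548), np.float64(194.88257107540173), np.float64(256.72169811320754), np.float64(304.12666666666667))Traceback (most recent call last):
  File "fit2.py", line 26, in <module>
    r=least_squares(lambda q:pred(f2,.6154,zu,0,np.radians(.2),*q)-m2,[-.037,-.031,.013,0],x_scale=1e-3);S=r.x
    return func(*args, **kwargs)
    vector_fun = VectorFunction(
        fun_wrapped,
    ...<6 lines>...
        workers=workers
    )
    self._update_fun()
    ~~~~~~~~~~~~~~~~^^
    self.f = self.fun_wrapped(xp_copy(self.x))
             ~~~~~~~~~~~~~~~~^^^^^^^^^^^^^^^^^
    return np.atleast_1d(self.fun(x))
                         ~~~~~~~~^^^
    return self.f(x, *self.args, **self.kwargs)
           ~~~~~~^^^^^^^^^^^^^^^^^^^^^^^^^^^^^^
  File "fit2.py", line 26, in <lambda>
    r=least_squares(lambda q:pred(f2,.6154,zu,0,np.radians(.2),*q)-m2,[-.037,-.031,.013,0],x_scale=1e-3);S=r.x
                             ~~~~~~~~~~~~~~~~~~~~~~~~~~~~~~~~~~~~~^~~
TypeError: unsupported operand type(s) for -: 'float' and 'NoneType'
```

```bash
sed -i 's/row,255,275/row,246,272/;s/row,285,310/row,290,315/' fit2.py; python3 fit2.py
```

```text
(np.float64(192.465625), np.float64(204.37098255280074), np.float64(253.935), np.float64(306.80679156908667)) (np.float64(184.87613843351548), np.float64(194.88257107540173), np.float64(256.70990566037733), np.float64(304.1304761904762))
stripe [-0.0368 -0.0309  0.013   0.0001] [-0. -0. -0. -0.]
0.3 x,z [0.538  0.0946] res [-0.41  0.41  0.09 -0.09] tail v 171.6 tip in mailer [ 0.5  0.  17. ] gap tail,cap,mid [  5.1 -21.7  -8.3] mid upslope -12.3
0.35 x,z [0.5385 0.0967] res [-0.38  0.37  0.09 -0.09] tail v 171.8 tip in mailer [ 0.3  0.  15.3] gap tail,cap,mid [  4.3 -18.2  -7. ] mid upslope -10.7
0.4 x,z [0.5389 0.0987] res [-0.33  0.33  0.07 -0.07] tail v 172.0 tip in mailer [-0.1  0.  13.5] gap tail,cap,mid [  3.7 -14.6  -5.5] mid upslope -9.2
0.45 x,z [0.5392 0.1008] res [-0.27  0.27  0.06 -0.06] tail v 172.2 tip in mailer [-0.6  0.  11.7] gap tail,cap,mid [  3.1 -10.9  -3.9] mid upslope -7.8
0.5 x,z [0.5393 0.103 ] res [-0.2   0.2   0.04 -0.04] tail v 172.5 tip in mailer [-1.2  0.   9.9] gap tail,cap,mid [ 2.5 -7.1 -2.3] mid upslope -6.4
0.55 x,z [0.5394 0.1051] res [-0.11  0.11  0.02 -0.02] tail v 172.8 tip in mailer [-1.9  0.   8.2] gap tail,cap,mid [ 2.1 -3.2 -0.6] mid upslope -5.1
0.6 x,z [0.5394 0.1073] res [-0.01  0.01  0.   -0.  ] tail v 173.2 tip in mailer [-2.7  0.   6.5] gap tail,cap,mid [1.7 0.8 1.2] mid upslope -3.9
0.65 x,z [0.5393 0.1095] res [ 0.1  -0.09 -0.02  0.02] tail v 173.6 tip in mailer [-3.6  0.   4.8] gap tail,cap,mid [1.3 4.9 3.1] mid upslope -2.8
```

The fit says the mailer is at about 0.55 rad, not quite flush yet, and sits about 4 mm low on the slope. I'll shift it up the slope, then press on.

drive_tool --motion "-0.0008 0 -0.001 0; -0.0008 0 -0.001 0; -0.0009 0 -0.001 0; -0.0009 0 -0.0005 0; 0 0 0 0"

```text
t: 12.62
ee_pos: [0.5372, -0.218, 0.1147]
orientation: [0.022, 1.0, -0.0, 0.0]
ft_force: [-0.4, 0.4, -0.7]
gripper_width: 0.0341
grasp_force: 8.0
```

drive_tool --motion "0 0 0.0005 0; 0 0 0.0007 0; 0 0 0.0007 0; 0 0 0.0007 0; 0 0 0 0"

```text
t: 13.03
ee_pos: [0.537, -0.2181, 0.1122]
orientation: [0.022, 1.0, -0.0, 0.0]
ft_force: [0.2, 0.2, 1.2]
gripper_width: 0.0336
grasp_force: 8.0
```

drive_tool --motion "0 0 0.0005 0; 0 0 0.0005 0; 0 0 0.0005 0; 0 0 0 0; 0 0 0 0"

```text
t: 13.45
ee_pos: [0.5373, -0.2182, 0.1111]
orientation: [0.022, 1.0, -0.0, 0.0]
ft_force: [-1.3, -0.0, 4.7]
gripper_width: 0.034
grasp_force: 8.0
```

```bash
python3 fit.py|grep -v edge; python3 fit2.py w5.pkl "[.5368,-.2179,.1114]"|tail -4
```

```text
F mean [-0.6   0.14  4.91]
t 13.75 ee [ 0.5371 -0.2182  0.1108] yaw(-x) -2.47 tool shift mm [ 3.3  0.2 -2.8] turn -0.07 F [-0.8   0.01  6.3 ] w 0.0341 zaxis [ 0. -0. -1.]
0.5 x,z [0.5436 0.1012] res [-0.26  0.26  0.06 -0.06] tail v 173.2 tip in mailer [-1.1  0.  12.2] gap tail,cap,mid [ -1.3 -10.9  -6.1] mid upslope -3.9
0.55 x,z [0.5437 0.1034] res [-0.18  0.17  0.04 -0.04] tail v 173.5 tip in mailer [-1.7  0.  10.4] gap tail,cap,mid [-1.8 -7.  -4.4] mid upslope -2.6
0.6 x,z [0.5436 0.1056] res [-0.08  0.08  0.02 -0.02] tail v 173.9 tip in mailer [-2.4  0.   8.7] gap tail,cap,mid [-2.2 -3.  -2.6] mid upslope -1.4
0.65 x,z [0.5435 0.1078] res [ 0.03 -0.03 -0.01  0.01] tail v 174.3 tip in mailer [-3.1  0.   7. ] gap tail,cap,mid [-2.5  1.  -0.7] mid upslope -0.3
```

drive_tool --motion "0 0 -0.001 0; 0 0 -0.001 0; -0.0005 0 -0.001 0; -0.0005 0 0 0; 0 0 0 0"

```text
t: 14.17
ee_pos: [0.5373, -0.2176, 0.1126]
orientation: [0.022, 1.0, 0.0, -0.001]
ft_force: [-2.7, 0.5, 0.0]
gripper_width: 0.0337
grasp_force: 8.0
```

drive_tool --motion "0 0 0.0005 0; 0 0 0.0005 0; 0 0 0.0005 0; 0 0 0.0005 0; 0 0 0 0"

```text
t: 14.58
ee_pos: [0.5379, -0.2178, 0.1117]
orientation: [0.022, 1.0, 0.0, -0.0]
ft_force: [-2.4, 2.7, 2.3]
gripper_width: 0.0341
grasp_force: 8.0
```

```bash
python3 fit.py|grep -v edge; python3 fit2.py w5.pkl "[.5381,-.2179,.1117]"|tail -3
```

```text
F mean [-2.84  1.65  2.56]
t 14.8833 ee [ 0.538  -0.218   0.1117] yaw(-x) -2.48 tool shift mm [ 4.2  0.  -1.9] turn -0.08 F [-3.22  1.44  1.99] w 0.034 zaxis [ 0.  0. -1.]
0.55 x,z [0.5444 0.1045] res [-0.18  0.17  0.04 -0.04] tail v 173.5 tip in mailer [-1.7  0.   9.4] gap tail,cap,mid [-1.3 -6.5 -3.9] mid upslope -1.3
0.6 x,z [0.5444 0.1067] res [-0.08  0.08  0.02 -0.02] tail v 173.8 tip in mailer [-2.4  0.   7.7] gap tail,cap,mid [-1.7 -2.5 -2.1] mid upslope -0.1
0.65 x,z [0.5443 0.1089] res [ 0.03 -0.03 -0.01  0.01] tail v 174.2 tip in mailer [-3.2  0.   5.9] gap tail,cap,mid [-2.   1.6 -0.2] mid upslope 1.0
```

drive_tool --motion "0 0 -0.0015 0; 0 0 -0.002 0; 0 0 -0.0015 0; 0 0 0 0; 0 0 0 0"

```text
t: 15.3
ee_pos: [0.5382, -0.2183, 0.1166]
orientation: [0.022, 1.0, -0.0, 0.0]
ft_force: [0.8, -0.0, -0.9]
gripper_width: 0.0338
grasp_force: 8.0
```

```bash
python3 fit.py|grep -v edge; python3 fit2.py w5.pkl "[.5381,-.2179,.1167]"|tail -3
```

```text
F mean [-0.27 -0.04 -0.51]
t 15.6 ee [ 0.5379 -0.218   0.1165] yaw(-x) -2.48 tool shift mm [4.1 0.1 2.9] turn -0.08 F [ 0.43 -0.22 -1.07] w 0.0341 zaxis [-0.  0. -1.]
0.55 x,z [0.5444 0.1091] res [-0.16  0.15  0.03 -0.03] tail v 173.5 tip in mailer [-1.4  0.   9.8] gap tail,cap,mid [ 2.5 -2.8 -0.2] mid upslope 1.2
0.6 x,z [0.5444 0.1113] res [-0.06  0.06  0.01 -0.01] tail v 173.9 tip in mailer [-2.1  0.   8. ] gap tail,cap,mid [2.1 1.2 1.6] mid upslope 2.5
0.65 x,z [0.5443 0.1134] res [ 0.05 -0.05 -0.01  0.01] tail v 174.3 tip in mailer [-2.9  0.   6.3] gap tail,cap,mid [1.7 5.3 3.5] mid upslope 3.6
```

drive_tool --motion "0 0 0.001 0; 0 0 0.001 0; 0 0 0.0007 0; 0 0 0.0007 0; 0 0 0.0006 0"

```text
t: 16.02
ee_pos: [0.5381, -0.2181, 0.1127]
orientation: [0.022, 1.0, -0.0, 0.0]
ft_force: [-0.4, 0.9, 2.0]
gripper_width: 0.0336
grasp_force: 8.0
```

drive_tool --motion "0 0 0.0005 0; 0 0 0.0005 0; 0 0 0 0; 0 0 0 0; 0 0 0 0"

```text
t: 16.43
ee_pos: [0.5382, -0.2182, 0.1121]
orientation: [0.022, 1.0, -0.0, 0.0]
ft_force: [-0.6, 0.6, 3.0]
gripper_width: 0.0339
grasp_force: 8.0
```

```bash
python3 fit.py|grep -v edge; python3 fit2.py w5.pkl "[.5381,-.2179,.1115]"|tail -3
```

```text
F mean [-0.46  0.12  4.25]
t 16.7333 ee [ 0.5381 -0.2182  0.1118] yaw(-x) -2.48 tool shift mm [ 4.3  0.2 -1.8] turn -0.08 F [-1.28 -0.07  4.49] w 0.0339 zaxis [ 0. -0. -1.]
0.55 x,z [0.5447 0.1044] res [-0.18  0.17  0.04 -0.04] tail v 173.5 tip in mailer [-1.9  0.   9.5] gap tail,cap,mid [-1.5 -6.8 -4.2] mid upslope -1.2
0.6 x,z [0.5447 0.1066] res [-0.08  0.08  0.02 -0.02] tail v 173.9 tip in mailer [-2.6  0.   7.8] gap tail,cap,mid [-1.9 -2.8 -2.4] mid upslope 0.0
0.65 x,z [0.5445 0.1088] res [ 0.03 -0.03 -0.01  0.01] tail v 174.3 tip in mailer [-3.5  0.   6.1] gap tail,cap,mid [-2.3  1.3 -0.5] mid upslope 1.1
```

drive_tool --motion "-0.0004 0 0 0; 0 0 0 0; 0 0 0 0; 0 0 0 0; 0 0 0 0"

```text
t: 17.15
ee_pos: [0.5383, -0.2182, 0.1116]
orientation: [0.022, 1.0, -0.0, -0.0]
ft_force: [-2.2, 0.2, 5.1]
gripper_width: 0.034
grasp_force: 8.0
```

```bash
python3 fit.py|grep -v edge; python3 - <<'E'
import pickle,cv2,numpy as np
from cell import viewer
f=pickle.load(open('w5.pkl','rb'));s=viewer.grab_frame("scene");t=viewer.grab_frame("top")
r=lambda i,w,h:cv2.resize(i[:,:,::-1],(w,h),interpolation=cv2.INTER_CUBIC)
c=np.zeros((600,800,3),np.uint8);c[:300,:400]=r(f["image"][100:250,180:380],400,300);c[:300,400:]=r(s["image"][160:265,153:293],400,300)
c[300:,:400]=r(t["image"][140:290,140:340],400,300);c[300:,400:]=r(t["image"][170:260,300:420],400,300)
cv2.imwrite('pics/fin.png',c)
E
```

```text
F mean [-1.56 -0.93  4.81]
t 17.45 ee [ 0.5383 -0.2182  0.1116] yaw(-x) -2.48 tool shift mm [ 4.5  0.2 -2. ] turn -0.08 F [-1.81 -1.28  4.45] w 0.0341 zaxis [-0. -0. -1.]
```

View pics/fin.png

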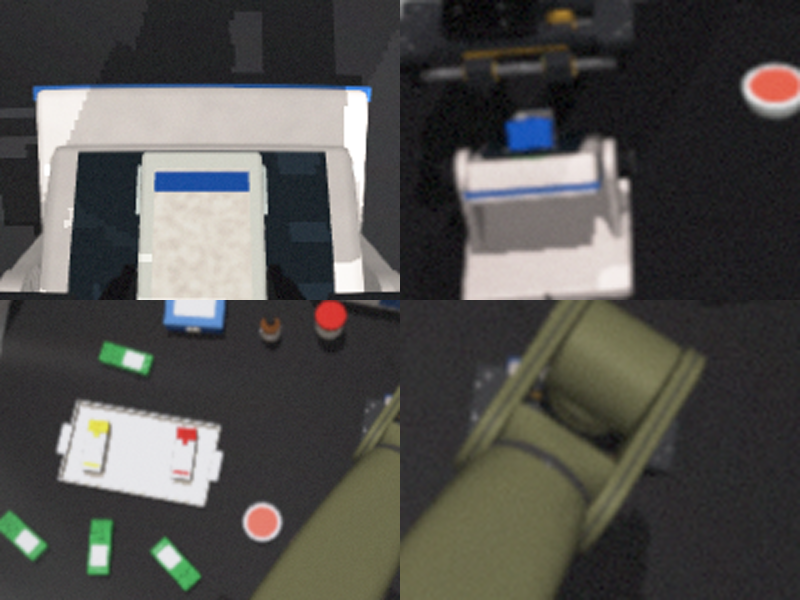

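The final view shows the mailer lying along the glass, symmetric between the outline strokes at about (138,190) and (266,190). It's pressed at about 5 N, and the bystanders haven't moved. Handing in.

```bash
python3 -c "
from cell import env
print(env.close_job())"
```

```text
the job is handed in; nothing more can be done
None
```

I handed the job in with the blue-capped mailer still gripped and pressed on the sloped glass at about 5 N, cap end up. By my camera fit it lies flush and within about 1 mm of centre; the hand-in gave no verdict.

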